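# Shuttle a circuit board under the test press and hold the press closed

## Task

Slide the board carrier away from you along its rails until it clicks into the test station under the press. Only then pull the press's hand lever all the way down to its stop, and finish while still holding it fully down: the test runs only as long as it is held, and the lever springs back up when let go. Leave the other things on the bench where they are.

Things in the scene. Friction and masses are not known exactly. Their poses are not given: they have to be found in the camera images.
- press: Board test press, fixed to the bench. Origin: bench level, near the base's middle. x: away from the robot along the rails, y left, z up. Base 360 x 210 mm, x -170 to 190. Portal over the far half: side plates x 45 to 135, 12 mm thick, outer faces y = +-87; top z 240 (ram end 262, sinks with the lever). Between them a clear ram plate hangs, x 45 to 135, 89 mm above the bench, lever up.
- carrier (a joint): Travel of the carrier in m, growing along press +x. 0 = front end, loading notch; 0.140 = test station notch; 0.160 = rear end stop. A spring ball plunger drops into each notch: it draws the carrier in from about 3 mm either side and takes about 8 N to push out again. Between notches it slides with under 2 N and stays where left. Starts between 0 and 0.05.
- knob (a point): Centre of the carrier's black upright push knob: round, 22 mm across, 54 to 88 mm above the bench, this point at 75; on a tongue (top at 44) at the middle of the carrier's front edge, facing the robot. Free all round above the tongue. The carrier is a black plate 130 x 120 mm with a green circuit board clipped in, frame top at 50; its front edge is 30 mm behind the knob's centre.
- station (a point): Fixed point on the press: where the knob's centre is when the carrier is in the test station. It lies on the rails' centre line, 50 mm in front of the portal; the lever's rod swings 115 mm to the right of it.
- lever (a joint): Angle of the hand lever in rad: 0 = up, held by its spring (38 degrees above level, pointing at the robot); 0.70 = all the way down on its stop (2 degrees below level). Takes about 6 N at the grip at first and about 13 N at the stop, square to the lever; it springs back up when let go.
- handle (a point): Middle of the lever's black rubber grip: a level round bar, 26 mm in diameter, 90 mm long, parallel to press y, reaching to the right from the end of the 12 mm steel lever rod (rod at press y -115, grip from -122 to -212). This point is 308 mm above the bench with the lever up, 178 mm fully down, and moves with the lever.
- pivot (a point): Fixed point on the lever's turning axis (parallel to press y), at the same press y as the grip's middle, 185 mm above the bench. The grip's middle goes round it on a circle of 200 mm radius, down and towards the robot, in the vertical plane along press x.
- spool: Bystander: grey solder wire spool 60 mm in diameter and 48 mm high, standing. Origin at its underside.
- driver: Bystander: screwdriver 170 mm long with a black handle, lying. Origin underneath where the handle meets the shaft.
- spare: Bystander: loose green circuit board 100 x 80 x 4 mm, lying flat. Origin at its underside.
- flux: Bystander: white bottle 40 mm in diameter and 100 mm high with a black cap, standing. Origin at its underside.
- meter: Bystander: black multimeter 150 x 75 x 30 mm, lying. Origin at its underside.
- cutters: Bystander: side cutters 155 mm long with blue grips, lying. Origin underneath the joint.
- tray: Bystander: clear parts tray 120 x 90 x 30 mm. Origin at its underside.

How it is judged:
On the way, in this order (a step that is already met when the one before it is completed fails the run):
1. the carrier sits still in the test station's notch, the lever still up (value of joint carrier between 0.1375 and 0.1425 m and velocity of joint carrier between -0.01 and 0.01 m/s and value of joint lever below 0.15 rad), for 0.2 s.
2. the lever is down at its stop, held there by the gripper's fingers (value of joint lever above 0.665 rad and contact force between the fingers and press above 3 N), for 0.5 s.
At the end, for the whole second after the job is handed in: The carrier is in the test station (0.140 m, within 2.5 mm) and the lever is still and within 0.035 rad (2 degrees, 1 mm of the ram's stroke) of its lower stop, held there by the fingers with more than 3 N; the program ends while holding it (all of step 2 and value of joint carrier between 0.1375 and 0.1425 m and velocity of joint lever between -0.05 and 0.05 rad/s); the arm keeps its last pose, push and grip.
It fails at once if the press lowered (lever more than 0.25 rad down) while the carrier is not in the test station (value of joint lever above 0.25 rad and (value of joint carrier below 0.135 m or value of joint carrier above 0.145 m)).
It fails at once if a bystander moved more than 20 mm (distance of any of spool, driver, spare, flux, meter, cutters, tray from where it was at the start of the episode above 0.02 m).
It also fails if it takes over 58 s, if anything falls off the work surface, if the arm or the gripper's body presses on something with over 40 N, if the wrist force passes 120 N, or if a joint passes its speed limit or range.

## Robot

A 6-joint arm with a two-finger parallel gripper is mounted at the origin on the work surface. World frame = base frame: x ahead of the robot, y to its left, z up, the work surface at z = 0. Lengths are in m, angles in rad, forces in N, time in s.
With the tool pointing down it reaches from about 0.275 to 0.75 m from the base axis. Payload 10.2 kg.
Tool frame: the origin (TCP) lies midway between the tips of the shut fingers; the grasp point (between the pads) lies 19 mm behind it; z points along the fingers, y is the line along which they close (so a half turn about z gives the same grasp; the last joint's range is limited). The gripper opens to 85 mm and grips with 20 to 120 N. Pads are 22 mm wide; open, the fingers measure 114 mm over their backs; the gripper's body (76 mm by 85 mm) begins 54 mm behind the grasp point. The pads swing forward as they close: fully open they stand 13 mm farther back than shut.
Start: joints at [-1.399, 0.313, 1.498, -0, 1.331, -0.223], TCP at [0.202, -0.485, 0.231] pointing down, gripper open.
Joint ranges: [-2.94, 2.94], [-0.97, 2.17], [0.19, 2.56], [-1.23, 4.37], [0.02, 3.11], [-2.88, 2.88]. Speed limits (rad/s): [2.39, 2.39, 3.01, 3.14, 3.14, 3.14].

## Interface

Orientations are given as a unit quaternion [x, y, z, w].
In Python, from bench import readout, eyes, ticket, outline_of, pinpoint gives the robot as it stands. The module is installed in compiled form; this text tells all that it offers.
- The arm moves only by the tool send_rows, never from a script. Its argument "series" is a list of rows, each a list of 7 numbers: the turn, a rotation vector about the world's x, y, z in units of 30 degrees (1.0 is 30 degrees), then the shift along the world's x, y, z in units of 0.25 m (1.0 is 0.25 m), then the finger opening in mm, from 0 to 85.4. A call has 1 to 20 rows; each row shifts and turns the commanded pose from where the row before left it; what a row does not reach is not made up. A row lasts 1/12 s, in which the tool goes at most 41.7 mm and 7.16 degrees, less where a joint would pass 70% of its speed; a pose out of reach is approached as far as the arm can. A call with a number of a shift or a turn outside -1 to 1 is refused whole. A call with a gripper value outside its range is refused whole. The fingers move at their own pace and stop on an object; the grip force is fixed at half the most. Time passes only in rows, so rows that do not move let the fingers close. It gives the time, the measured TCP pose, the force, the opening and the grip force at its end, in the units of the state.
- readout.sense(): the state, without advancing time (a new reading comes with each control period).
- eyes.camera(name): name is "scene" or "side" or "wrist"; returns a dict with "pixels" (384x512x3 uint8, red, green, blue), "z_map" (384x512 float32, m along the optical axis (not along the pixel's ray), 0 where there is no reading), "intrinsics" (3x3 intrinsics, pixels), "view" (4x4, takes a point from world to camera coordinates); the wrist camera has in their place "T_tool_cam" (4x4, takes a point from camera to tool coordinates, whose origin is the TCP and whose axes are the flange's). Camera axes: x right, y down, z forward; pixel columns grow to the right and rows downward; lengths in m; the calibration is good to about 2 mm. A picture is of the moment at which its call begins: read the wrist's pose just before it.
- ticket.job_done(): hands the job in; it is judged then, once.
Trained networks look in a picture, given as the dict that the camera call returned (one of the last four; its "shot" number tells which), for a name from the list of things; names that differ only in an ending like _2 or _b are one class to them, and where a whole thing is asked for, a point or a joint stands for the part that bears it (a point fixed in the world has none). Each returns a list of dicts, best first, with "p" (0 to 1); they miss things now and then, are a little off and sometimes report something else, mostly with a low value. They report only what shows in the picture. A call takes as long as a camera call.
- outline_of(picture, name): "pixels" (384x512 bool, what is visible of it) and "box" ([left, top, right, bottom] in pixels, round what is visible of it).
- pinpoint(picture, name): "point" ([column, row] in pixels: a listed point, or the origin of a listed thing).
The state is a dict: "time_s": time; "joint_positions": joint angles; "qvel": joint speeds; "joint_efforts": joint torques, N m; "ee_pos": TCP position; "tcp_rot": TCP orientation; "contact_force": force on the tool from outside, world axes, zero at the start; "torque": the same for the moment, N m; "finger_gap": finger opening in m; "grasp_force": force on a finger pad.
Only numpy, scipy, OpenCV 4.12 (cv2) and the standard library are available. Lean on these libraries where they do the work, as an engineer would, in place of code of your own. Each camera call takes 0.05 s, during which the arm holds its last target. There are 200 camera calls.

## Working session

There is one attempt and no reset: what is moved stays moved. The work goes in short steps, Python scripts to look and compute and a tool call to move; the robot and the scene stay as the last step left them, time stands still between calls to the robot, and variables do not carry over. Pictures are saved under pics/ and viewed, at most 10 in all, crops included, and the job is handed in when it is done.

Besides the shell and the picture viewer there is one more tool, called after ">>>" as name([rows], argument=value, ...), one row to a line, values as JSON. send_rows: Moves the arm, as the interface text tells. Shifts and turns lie within -1 to 1; 1 stands for 0.25 m of shift or 30 degrees of turn. Its arguments: {"type":"object","properties":{"series":{"type":"array"}},"required":["series"]}

```bash
mkdir -p pics
cat > h.py <<'E'
import numpy as np, cv2
from bench import readout, eyes, ticket, outline_of, pinpoint
def ray(c,px):
    K=np.array(c["intrinsics"]);V=np.linalg.inv(np.array(c["view"]))
    d=V[:3,:3]@np.linalg.inv(K)@np.array([px[0],px[1],1.]);return V[:3,3],d
def atz(c,px,z):
    o,d=ray(c,px);return o+d*(z-o[2])/d[2]
def depth(c,px):
    o,d=ray(c,px);u,v=int(round(px[0])),int(round(px[1]));w=c["z_map"][max(v-1,0):v+2,max(u-1,0):u+2];w=w[w>0]
    return o+d*np.median(w) if len(w) else None
E
cat > m.py <<'E'
from h import *
np.set_printoptions(precision=4,suppress=True)
Z=dict(press=0,knob=.075,station=.075,handle=.308,pivot=.185,spool=0,driver=0,spare=0,flux=0,meter=0,cutters=0,tray=0)
ims=[]
cs={n:eyes.camera(n) for n in("scene","side")}
for n,c in cs.items():
    ims.append(cv2.cvtColor(c["pixels"],cv2.COLOR_RGB2BGR))
    print(n,np.linalg.inv(np.array(c["view"]))[:3,3])
    for k,z in Z.items():
        for r in pinpoint(c,k)[:1]:
            print(k,round(r["p"],2),np.array(r["point"]),"atz",atz(c,r["point"],z),"dep",depth(c,r["point"]))
for i,n in enumerate(cs): cv2.imwrite(f"pics/{n}0.png",ims[i])
print(readout.sense())
E
python3 m.py
```

```text
scene [ 1.3024 -0.4104  1.2445]
press 0.7 [271.  236.3] atz [0.6268 0.0226 0.    ] dep [ 0.7365 -0.0477  0.2022]
knob 0.74 [247.7 201.4] atz [0.5093 0.0047 0.075 ] dep [0.5161 0.0012 0.085 ]
handle 0.95 [211.4 196.9] atz [ 0.6016 -0.1534  0.308 ] dep [ 0.6118 -0.1571  0.3216]
pivot 0.97 [256.9 255.4] atz [ 0.7592 -0.1083  0.185 ] dep [ 0.6725 -0.06    0.0159]
spool 0.61 [327.9 221.9] atz [0.6812 0.2187 0.    ] dep [0.6868 0.2129 0.0113]
driver 0.67 [282.3 193.3] atz [0.4935 0.1556 0.    ] dep [0.4953 0.1543 0.0028]
spare 0.9 [225.  267.1] atz [ 0.6468 -0.164   0.    ] dep [ 0.6482 -0.1645  0.0027]
flux 0.77 [254.6 286.8] atz [ 0.7556 -0.1193  0.    ] dep [ 0.7753 -0.1297  0.0447]
meter 0.97 [323.  144.8] atz [0.3753 0.4254 0.    ] dep [0.3956 0.4071 0.0272]
cutters 0.56 [131.9 240.6] atz [ 0.3934 -0.3805  0.    ] dep [ 0.4015 -0.3807  0.0112]
tray 0.68 [213.9 200.5] atz [ 0.3904 -0.0688  0.    ] dep [ 0.6204 -0.155   0.3138]
side [0.4293 0.9178 0.991 ]
press 0.96 [245.2 230.3] atz [0.6346 0.0222 0.    ] dep [0.6252 0.0634 0.0456]
knob 0.89 [276.4 218.8] atz [0.5214 0.0213 0.075 ] dep
[... 492 characters left out ...]
 dep [0.3855 0.4372 0.0311]
cutters 0.68 [313.9 169.2] atz [ 0.4031 -0.376   0.    ] dep [ 0.4033 -0.3695  0.0049]
tray 0.78 [229.4 342.8] atz [0.6009 0.4478 0.    ] dep [0.6    0.4502 0.0051]
{'time_s': 1.3, 'joint_positions': array([-1.3994,  0.3129,  1.4977,  0.    ,  1.331 , -0.2234]), 'qvel': array([-0.0004, -0.0004, -0.001 , -0.0017, -0.0013,  0.0015]), 'joint_efforts': array([ -0.0009, -41.217 , -25.9896,  -0.0003,   0.0005,   0.    ]), 'ee_pos': array([ 0.2019, -0.4846,  0.2313]), 'tcp_rot': array([ 0.9806,  0.1961,  0.    , -0.    ]), 'contact_force': array([0.0534, 0.7869, 0.167 ]), 'torque': array([ 0.0718, -0.0324,  0.0531]), 'grasp_force': 0.0, 'finger_gap': 0.08534344946152642}
```

View pics/scene0.png

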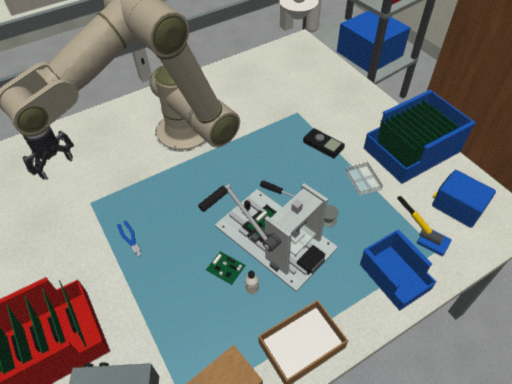

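View pics/side0.png

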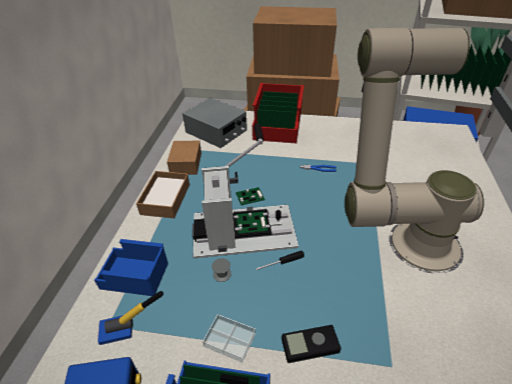

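The scene view shows the press turned slightly, with the grip at about (212,198), the knob near (248,205), the spare board at (226,267) and the flux at (252,283), right behind the lever side. The side view shows the base from about (193,255) to (298,210), with the knob near (280,215). I'll fit the press yaw from depth next.

```bash
cat > f.py <<'E'
from h import *
np.set_printoptions(precision=4,suppress=True)
P=[]
for n in("scene","side"):
    c=eyes.camera(n);V=np.linalg.inv(np.array(c["view"]));K=np.array(c["intrinsics"])
    v,u=np.nonzero(c["z_map"]>0);z=c["z_map"][v,u]
    X=(V[:3,:3]@(np.linalg.inv(K)@np.vstack([u,v,np.ones(len(u))])*z)).T+V[:3,3]
    m=outline_of(c,"press")[0]["pixels"][v,u]
    mat=X[(abs(X[:,0]-.6)<.3)&(abs(X[:,1])<.4)];print(n,"mat z",np.median(mat[:,2][mat[:,2]<.02]))
    b=X[m&(X[:,2]>.007)&(X[:,2]<.06)];P.append(b)
    r=cv2.minAreaRect(b[:,:2].astype(np.float32));print(n,len(b),r,"hist",np.histogram(X[m][:,2],bins=np.arange(-.01,.35,.02))[0])
    t=X[m&(X[:,2]>.225)&(X[:,2]<.25)&(X[:,0]>.55)];
    print("top",len(t),cv2.minAreaRect(t[:,:2].astype(np.float32)))
    for nm in("handle","lever"):
        for q in outline_of(c,nm)[:1]:
            g=X[q["pixels"][v,u]];g=g[g[:,2]>.2];print(nm,q["p"],len(g),g.mean(0),g.min(0),g.max(0))
            s=g[g[:,2]>.28];print(s.mean(0),np.linalg.svd(s-s.mean(0),full_matrices=False)[2][0])
b=np.vstack(P);print(cv2.minAreaRect(b[:,:2].astype(np.float32)))
E
python3 f.py
```

```text
scene mat z 0.001160872531772883
scene 3770 ((0.631726086139679, 0.056144677102565765), (0.3646850287914276, 0.26879703998565674), 15.764457702636719) hist [ 116 2381 1013  429  180  516  137  104   89  209  301  389 1231  126
   53   87  273]
top 1420 ((0.7037416696548462, 0.029022663831710815), (0.12521064281463623, 0.20979875326156616), 15.272732734680176)
handle 0.96 588 [ 0.6469 -0.1161  0.2817] [ 0.5866 -0.1971  0.2   ] [ 0.7602 -0.0445  0.3238]
[ 0.614  -0.1416  0.3122] [ 0.1119 -0.9805  0.1613]
lever 0.86 648 [ 0.6473 -0.1156  0.2807] [ 0.5899 -0.1977  0.2   ] [ 0.7602 -0.0445  0.3238]
[ 0.6139 -0.1421  0.312 ] [ 0.1053 -0.9812  0.1619]
side mat z 0.0018296386430184386
side 3487 ((0.7181907892227173, -0.2581775188446045), (0.35906437039375305, 0.8165550827980042), 15.426025390625) hist [  83 1870 1113  555  146  121  126  131  149  188  151  178  870   85
   32   28  119]
top 923 ((0.7159664630889893, 0.03662079572677612), (0.11645157635211945, 0.2194942981004715), 5.20631217956543)f.py:16: RuntimeWarning: Mean of empty slice.
  g=X[q["pixels"][v,u]];g=g[g[:,2]>.2];print(nm,q["p"],len(g),g.mean(0),g.min(0),g.max(0))
  ret = um.true_divide(
Traceback (most recent call last):
  File "f.py", line 16, in <module>
    g=X[q["pixels"][v,u]];g=g[g[:,2]>.2];print(nm,q["p"],len(g),g.mean(0),g.min(0),g.max(0))
                                                                          ~~~~~^^^
ValueError: zero-size array to reduction operation minimum which has no identity
```

>>> send_rows([
  [0,0,0,0,0,0.12,85],
  [0,0,0,0,0,0.16,85],
  [0,0,0,0.07,0.12,0.08,85],
  [0,0,0,0.07,0.12,0.08,85],
  [0,0,0,0.07,0.12,0.08,85],
  [0,0,0,0.07,0.12,0.08,85],
  [0,0,0,0.07,0.12,0.08,85],
  [0,0,0,0.07,0.12,0.08,85],
  [0,0,0,0.07,0.12,0.08,85],
  [0,0,0,0.07,0.12,0.08,85],
  [0,0,-0.05,0.07,0.12,0,85],
  [0,0,-0.05,0.07,0.12,0,85],
  [0,0,-0.05,0.07,0.12,0,85],
  [0,0,-0.05,0.07,0.12,0,85],
  [0,0,-0.05,0.07,0.12,0,85],
  [0,0,0,0,0,0,85],
  [0,0,0,0,0,0,85],
])

```text
time_s: 3.07
ee_pos: [0.4298, -0.0935, 0.4612]
tcp_rot: [0.991, 0.133, -0.0, 0.0]
contact_force: [-1.0, -0.3, -0.1]
finger_gap: 0.0849
grasp_force: 0.0
```

```bash
cat >> h.py <<'E'
from scipy.spatial.transform import Rotation as R
def wrist():
    s=readout.sense();c=eyes.camera("wrist")
    T=np.eye(4);T[:3,:3]=R.from_quat(s["tcp_rot"]).as_matrix();T[:3,3]=s["ee_pos"]
    c["view"]=np.linalg.inv(T@np.array(c["T_tool_cam"]));return c,s
def cloud(c):
    V=np.linalg.inv(np.array(c["view"]));K=np.array(c["intrinsics"]);v,u=np.nonzero(c["z_map"]>0);z=c["z_map"][v,u]
    return (V[:3,:3]@(np.linalg.inv(K)@np.vstack([u,v,np.ones(len(u))])*z)).T+V[:3,3],v,u
E
cat > w.py <<'E'
from h import *
import sys
np.set_printoptions(precision=4,suppress=True)
c,s=wrist();print(s["time_s"],s["ee_pos"],R.from_quat(s["tcp_rot"]).as_matrix().ravel(),"cam",np.linalg.inv(c["view"])[:3,3])
Z=dict(press=0,knob=.075,station=.075,handle=.308,pivot=.185)
for k,z in Z.items():
    for r in pinpoint(c,k)[:1]: print(k,round(r["p"],2),np.array(r["point"]),"atz",atz(c,r["point"],z),"dep",depth(c,r["point"]))
np.savez("w.npz",view=c["view"],K=c["intrinsics"],z=c["z_map"],im=c["pixels"])
cv2.imwrite(f"pics/{sys.argv[1]}.png",cv2.cvtColor(c["pixels"],cv2.COLOR_RGB2BGR))
E
python3 w.py w1
```

```text
3.0667 [ 0.4298 -0.0935  0.4612] [ 0.9645  0.2641 -0.0002  0.2641 -0.9645 -0.0001 -0.0002  0.     -1.    ] cam [ 0.4977 -0.0738  0.6037]
knob 0.77 [212.9  62. ] atz [ 0.5222 -0.003   0.075 ] dep [ 0.5216 -0.0048  0.0882]
station 0.21 [211.3  63.7] atz [ 0.5192 -0.0012  0.075 ] dep [ 0.5187 -0.003   0.088 ]
```

View pics/w1.png

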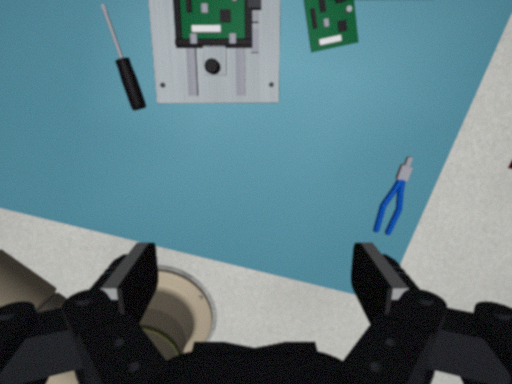

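The wrist view shows the base front corners at about (157,103) and (279,101), the knob top at (212,66), and the press nearly aligned with the camera. I'll refine these in numbers.

```bash
cat > g.py <<'E'
from h import *
np.set_printoptions(precision=4,suppress=True)
d=np.load("w.npz");c=dict(view=d["view"],intrinsics=d["K"],z_map=d["z"]);im=d["im"]
g=cv2.GaussianBlur(im,(3,3),0).astype(float)[:,:,0] # red: mat low, base high
# front edge per column
E=[]
for u in range(165,272,3):
    col=np.diff(g[85:120,u]);i=np.argmin(col);E.append((u,85+i+.5))
L=[];Rr=[]
for v in range(5,95,3):
    r=np.diff(g[v,135:175]);L.append((135+np.argmax(r)+.5,v))
    r=np.diff(g[v,262:300]);Rr.append((262+np.argmin(r)+.5,v))
zb=np.median(d["z"][90:98,200:230]);print("base top z",depth(c,(215,95)))
h=depth(c,(215,95))[2]
out=[]
for nm,e in zip("FLR",(E,L,Rr)):
    w=np.array([atz(c,p,h)[:2] for p in e])
    l=cv2.fitLine(w.astype(np.float32),cv2.DIST_HUBER,0,.001,.001).ravel();out.append(l)
    print(nm,l,"angle",np.degrees(np.arctan2(l[1],l[0])))
def inter(a,b):
    t=np.linalg.solve(np.c_[a[:2],-b[:2]],b[2:]-a[2:]);return a[2:]+t[0]*a[:2]
a,b=inter(out[0],out[1]),inter(out[0],out[2]);print(a,b,np.linalg.norm(a-b),(a+b)/2)
# knob top
X,v,u=cloud(c);k=X[(abs(u-212)<14)&(abs(v-64)<14)&(X[:,2]>.08)&(X[:,2]<.1)];print("knobtop",len(k),k.mean(0),k.min(0),k.max(0))
E
python3 g.py
```

```text
base top z [ 0.4743 -0.011   0.0174]
F [ 0.265  -0.9642  0.4594 -0.0036] angle -74.63234
L [0.9922 0.1244 0.5272 0.1118] angle 7.148749
R [ 0.963   0.2694  0.5737 -0.0956] angle 15.628305
[0.431  0.0997] [ 0.4911 -0.1188] 0.2265926 [ 0.4611 -0.0095]
knobtop 180 [ 0.5169 -0.0034  0.0867] [ 0.5065 -0.0137  0.0809] [0.5276 0.0075 0.0893]
```

>>> send_rows([
  [0.044,-0.161,0,0.02,0.06,-0.05,85],
  [0.044,-0.161,0,0.02,0.06,-0.1,85],
  [0.044,-0.161,0,0.02,0.06,-0.13,85],
  [0.044,-0.161,0,0.02,0.06,-0.13,85],
  [0.044,-0.161,0,0.02,0.04,-0.14,85],
  [0,0,0,0.02,0.02,-0.14,85],
  [0,0,0,0.02,0.02,-0.14,85],
  [0,0,0,0.02,0.006,-0.14,85],
  [0,0,0,0.03,0,-0.14,85],
  [0,0,0,0.03,0,-0.146,85],
  [0,0,0,0,0,0,85],
  [0,0,0,0,0,0,85],
])

```text
time_s: 4.37
ee_pos: [0.484, -0.0134, 0.147]
tcp_rot: [0.968, 0.128, 0.214, -0.03]
contact_force: [0.8, 0.8, 0.6]
finger_gap: 0.0849
grasp_force: 0.0
```

```bash
python3 w.py w2
```

```text
4.3667 [ 0.484  -0.0134  0.147 ] [ 0.876   0.2605  0.4058  0.235  -0.9655  0.1125  0.4211 -0.0032 -0.907 ] cam [ 0.4877 -0.0118  0.3062]
press 0.81 [254.1  88.2] atz [0.628  0.0272 0.    ] dep [0.6067 0.0213 0.0464]
knob 0.83 [252.3 190.7] atz [ 0.5191 -0.0012  0.075 ] dep [ 0.5173 -0.0019  0.0885]
station 0.61 [252.   48.6] atz [0.6239 0.0275 0.075 ] dep [0.6406 0.0323 0.0466]
pivot 0.17 [78.  0.] atz [0.5613 0.0827 0.185 ] dep [0.6622 0.2123 0.019 ]
```

View pics/w2.png

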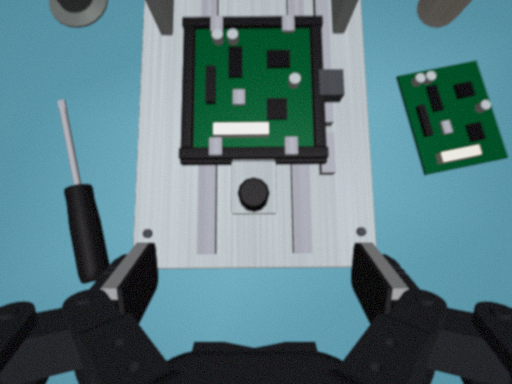

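The knob sits centred between the fingers at (253,193). The press and station estimates agree with the edge fit, so I'll descend and grip.

>>> send_rows([
  [0,0,0,0.028,0.009,-0.061,85],
  [0,0,0,0.028,0.009,-0.061,85],
  [0,0,0,0.028,0.009,-0.061,85],
  [0,0,0,0.028,0.009,-0.061,70],
  [0,0,0,0.028,0.009,-0.061,55],
  [0,0,0,0.028,0.008,-0.059,40],
  [0,0,0,0,0,0,25],
  [0,0,0,0,0,0,0],
  [0,0,0,0,0,0,0],
  [0,0,0,0,0,0,0],
  [0,0,0,0,0,0,0],
  [0,0,0,0,0,0,0],
])

```text
time_s: 5.67
ee_pos: [0.5266, -0.0007, 0.0573]
tcp_rot: [0.968, 0.128, 0.215, -0.028]
contact_force: [5.0, -4.1, -9.8]
finger_gap: 0.0205
grasp_force: 59.0
```

>>> send_rows([
  [0,0,0,0.02,0.0055,0,0],
  [0,0,0,0.0386,0.0107,0,0],
  [0,0,0,0.0386,0.0107,0,0],
  [0,0,0,0.0386,0.0107,0,0],
  [0,0,0,0.0386,0.0107,0,0],
  [0,0,0,0.0386,0.0107,0,0],
  [0,0,0,0.0386,0.0107,0,0],
  [0,0,0,0.0386,0.0107,0,0],
  [0,0,0,0.0386,0.0107,0,0],
  [0,0,0,0.0386,0.0107,0,0],
  [0,0,0,0,0,0,0],
  [0,0,0,0,0,0,0],
])

```text
time_s: 6.67
ee_pos: [0.6186, 0.025, 0.0573]
tcp_rot: [0.968, 0.128, 0.216, -0.029]
contact_force: [5.8, -2.1, -7.3]
finger_gap: 0.0203
grasp_force: 60.6
```

```bash
python3 w.py w3; python3 -c "
from h import *
print(readout.sense())
c=eyes.camera('side');cv2.imwrite('pics/s3.png',cv2.resize(cv2.cvtColor(c['pixels'],cv2.COLOR_RGB2BGR)[110:290,150:340],None,fx=3,fy=3))
for k in('knob','station'):print(k,[(r['p'],atz(c,r['point'],.075)) for r in pinpoint(c,k)[:1]])"
```

```text
6.6667 [0.6186 0.025  0.0573] [ 0.8742  0.2604  0.4099  0.2358 -0.9655  0.1106  0.4245 -0.     -0.9054] cam [0.6216 0.0269 0.2165]
press 0.77 [255.4 228.4] atz [0.6286 0.0279 0.    ] dep [0.6272 0.0277 0.0441]
knob 0.84 [254.8 269.9] atz [0.6095 0.0233 0.075 ] dep [0.6106 0.0236 0.0877]
station 0.82 [254.4 241.3] atz [0.6209 0.0265 0.075 ] dep [0.6207 0.0264 0.0442]
{'time_s': 6.9667, 'joint_positions': array([-0.23489829,  0.53890974,  1.74501944,  0.43109855,  0.5069094 ,
        0.7308287 ]), 'qvel': array([-0.00108941,  0.00143349,  0.00082977,  0.00010757,  0.00016116,
       -0.00129005]), 'joint_efforts': array([ 1.42353605e+00, -4.93062973e+01, -2.01040596e+01,  5.43476623e-01,
       -1.80430678e-01, -4.13414533e-02]), 'ee_pos': array([0.61827509, 0.02487497, 0.05727149]), 'tcp_rot': array([ 0.96764959,  0.12811834,  0.21545753, -0.02860097]), 'contact_force': array([ 4.42149739, -1.64483712, -8.08336046]), 'torque': array([-0.35402126, -0.05532197, -0.18665567]), 'grasp_force': 60.55456119356677, 'finger_gap': 0.020059039466011095}
knob [(0.75, array([0.61478823, 0.00801002, 0.075     ]))]
station [(0.96, array([0.62310876, 0.01171677, 0.075     ]))]
```

View pics/w3.png

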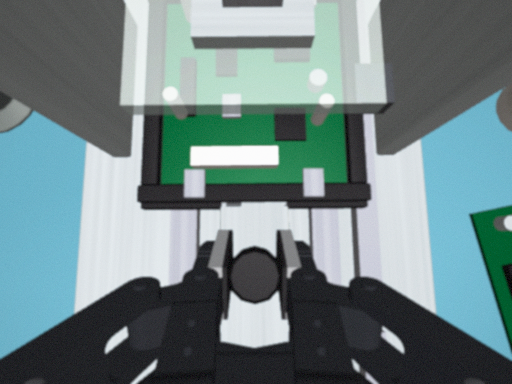

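The knob top is gripped at (255,275), with the carrier front bar at row 195 and about 12 mm left to the station. I'll creep in the rest.

>>> send_rows([
  [0,0,0,0.0077,0.0021,0,0],
  [0,0,0,0.0077,0.0021,0,0],
  [0,0,0,0.0077,0.0021,0,0],
  [0,0,0,0.0077,0.0021,0,0],
  [0,0,0,0,0,0,0],
  [0,0,0,0,0,0,0],
])

```text
time_s: 7.62
ee_pos: [0.6262, 0.0271, 0.0573]
tcp_rot: [0.968, 0.128, 0.216, -0.029]
contact_force: [2.3, -3.4, -2.8]
finger_gap: 0.0203
grasp_force: 61.2
```

>>> send_rows([
  [0,0,0,0.0039,0.0011,0,0],
  [0,0,0,0,0,0,0],
  [0,0,0,0,0,0,0],
])

```text
time_s: 7.87
ee_pos: [0.6274, 0.0275, 0.0572]
tcp_rot: [0.968, 0.128, 0.216, -0.029]
contact_force: [1.8, -5.4, 0.5]
finger_gap: 0.0203
grasp_force: 61.6
```

>>> send_rows([
  [0,0,0,0.0039,0.0011,0,0],
  [0,0,0,0,0,0,0],
  [0,0,0,0,0,0,0],
])

```text
time_s: 8.12
ee_pos: [0.6287, 0.0278, 0.0572]
tcp_rot: [0.968, 0.128, 0.216, -0.029]
contact_force: [1.7, -3.8, -0.4]
finger_gap: 0.0204
grasp_force: 61.3
```

>>> send_rows([
  [0,0,0,0.0039,0.0011,0,0],
  [0,0,0,0,0,0,0],
  [0,0,0,0,0,0,0],
])

```text
time_s: 8.37
ee_pos: [0.6297, 0.0281, 0.0573]
tcp_rot: [0.968, 0.128, 0.216, -0.029]
contact_force: [3.6, -3.6, -0.7]
finger_gap: 0.0202
grasp_force: 61.3
```

>>> send_rows([
  [0,0,0,0.0039,0.0011,0,0],
  [0,0,0,0,0,0,0],
  [0,0,0,0,0,0,0],
])

```text
time_s: 8.62
ee_pos: [0.6307, 0.0283, 0.0573]
tcp_rot: [0.968, 0.128, 0.216, -0.029]
contact_force: [3.3, -4.7, 0.9]
finger_gap: 0.0201
grasp_force: 61.3
```

```bash
cat > k.py <<'E'
from h import *
np.set_printoptions(precision=4,suppress=True)
ex=np.array([.964,.2656]);o=np.array([.6271,.0276])
F=[]
for i in range(3):
    c,s=wrist();F.append(s["contact_force"])
    for k in("knob","station"):
        for r in pinpoint(c,k)[:1]:print(k,round(r["p"],2),(atz(c,r["point"],.075)[:2]-o)@ex)
    X,v,u=cloud(c);ok=(X[:,2]>.08)&(X[:,2]<.1)&(np.hypot(X[:,0]-s["ee_pos"][0]+.008,X[:,1]-s["ee_pos"][1]+.002)<.0105)
    print("top",ok.sum(),((X[ok,:2]-o)@ex).mean(),(X[ok,:2]-o)@np.array([-.2656,.964])@np.ones(ok.sum())/max(ok.sum(),1))
print("F",np.mean(F,0),np.mean(F,0)[:2]@ex)
cv2.imwrite("pics/k.png",cv2.cvtColor(c["pixels"],cv2.COLOR_RGB2BGR))
E
python3 k.py
```

```text
knob 0.62 -0.005835819340837109
station 0.74 -0.0037931583932133187
top 2273 -0.005431910742817351 -8.443177149157335e-05
station 0.78 -0.006274510467617819
top 2274 -0.005409822630667639 -7.74273404241869e-05
knob 0.79 -0.006027785883351668
station 0.81 -0.004607368013026695
top 2270 -0.0054057951580870865 -6.362098030806716e-05
F [ 3.3627 -4.9178 -0.2184] 1.9354298062143753
```

>>> send_rows([
  [0,0,0,0,0,0,32],
  [0,0,0,0,0,0,32],
  [0,0,0,0,0,0,32],
  [0,0,0,0,0,0,32],
  [0,0,0,0,0,0,32],
])

```text
time_s: 9.48
ee_pos: [0.6298, 0.029, 0.0563]
tcp_rot: [0.968, 0.129, 0.215, -0.029]
contact_force: [0.8, -0.7, 0.2]
finger_gap: 0.0322
grasp_force: 0.0
```

```bash
python3 k.py
```

```text
knob 0.84 -0.004254484109334982
station 0.62 -0.004334921243070007
top 2343 -0.005057429015247228 0.0008121105003762638
knob 0.66 -0.004987073617137224
station 0.88 -0.005432408185689998
top 2362 -0.005055347027028645 0.0006986301835673391
knob 0.73 -0.004296184049917413
station 0.7 -0.004701316944819229
top 2358 -0.0050653409302584326 0.0006350886840085413
F [ 0.1653 -0.1865 -0.1491] 0.10987220955622751
```

>>> send_rows([
  [0,0,0,0,0,0,0],
  [0,0,0,0,0,0,0],
  [0,0,0,0,0,0,0],
  [0,0,0,0,0,0,0],
  [0,0,0,0,0,0,0],
])

```text
time_s: 10.35
ee_pos: [0.6302, 0.0282, 0.0566]
tcp_rot: [0.968, 0.128, 0.215, -0.029]
contact_force: [0.9, -5.5, 0.3]
finger_gap: 0.0204
grasp_force: 58.6
```

>>> send_rows([
  [0,0,0,0.0058,0.0016,0,0],
  [0,0,0,0,0,0,0],
  [0,0,0,0,0,0,0],
  [0,0,0,0,0,0,0],
])

```text
time_s: 10.68
ee_pos: [0.6311, 0.0285, 0.0565]
tcp_rot: [0.968, 0.128, 0.215, -0.029]
contact_force: [-5.5, -8.1, 5.7]
finger_gap: 0.0201
grasp_force: 59.4
```

>>> send_rows([
  [0,0,0,-0.0116,-0.0032,0,0],
  [0,0,0,0,0,0,0],
  [0,0,0,0,0,0,0],
  [0,0,0,0,0,0,0],
])

```text
time_s: 11.02
ee_pos: [0.6292, 0.028, 0.0566]
tcp_rot: [0.968, 0.128, 0.216, -0.029]
contact_force: [6.5, -3.8, -2.0]
finger_gap: 0.0205
grasp_force: 60.1
```

>>> send_rows([
  [0,0,0,0.0058,0.0016,0,0],
  [0,0,0,0,0,0,0],
  [0,0,0,0,0,0,0],
  [0,0,0,0,0,0,0],
])

```text
time_s: 11.35
ee_pos: [0.6302, 0.0282, 0.0566]
tcp_rot: [0.968, 0.128, 0.215, -0.029]
contact_force: [0.6, -4.9, 1.0]
finger_gap: 0.0203
grasp_force: 60.7
```

The force is symmetric and centring, about ±6 N for ±1 mm, so the carrier has clicked into the notch. I'll release and retreat.

>>> send_rows([
  [0,0,0,0,0,0,45],
  [0,0,0,0,0,0,45],
  [0,0,0,0,0,0,45],
  [0,0,0,0,0,0,45],
  [0,0,0,-0.041,-0.011,0.09,45],
  [0,0,0,-0.041,-0.011,0.09,45],
  [0,0,0,-0.041,-0.011,0.09,45],
  [0,0,0,-0.041,-0.011,0.09,45],
  [0,0,0,-0.06,-0.03,0.105,45],
  [0,0,0,-0.06,-0.03,0.105,45],
  [0,0,0,-0.06,-0.03,0.105,45],
  [0,0,0,-0.06,-0.03,0.105,85],
  [0,0,0,-0.06,-0.03,0.105,85],
  [0,0,0,-0.06,-0.03,0.105,85],
  [-0.044,0.161,0,0,-0.056,0.132,85],
  [-0.044,0.161,0,0,-0.056,0.132,85],
  [-0.044,0.161,0,0,-0.056,0.132,85],
  [-0.044,0.161,0,0,-0.056,0.132,85],
  [-0.044,0.161,0,0,-0.056,0.132,85],
  [0,0,0,0,0,0,85],
])

```text
time_s: 13.02
ee_pos: [0.5005, -0.0988, 0.4747]
tcp_rot: [0.991, 0.131, 0.002, 0.003]
contact_force: [0.2, 0.5, 0.8]
finger_gap: 0.0846
grasp_force: 0.0
```

```bash
python3 w.py w4
python3 - <<'E'
from h import *
np.set_printoptions(precision=4,suppress=True)
ex=np.array([.964,.2656]);ey=np.array([-.2656,.964]);o=np.array([.6271,.0276])
print(readout.sense()["joint_positions"])
c,s=wrist()
for nm in("knob","station"):
    for r in pinpoint(c,nm)[:1]:p=atz(c,r["point"],.075)[:2]-o;print(nm,r["p"],p@ex,p@ey)
X,v,u=cloud(c)
for r in outline_of(c,"handle")[:1]:
    print(r["p"],r["box"]);m=r["pixels"][v,u];g=X[m&(X[:,2]>.27)];l=np.c_[(g[:,:2]-o)@ex,(g[:,:2]-o)@ey,g[:,2]]
    q=l[l[:,1]<-.125];print(len(q),q.mean(0),np.percentile(q,[2,98],axis=0))
E
```

```text
13.0167 [ 0.5005 -0.0988  0.4747] [ 0.9656  0.26    0.0056  0.26   -0.9656 -0.0052  0.004   0.0065 -1.    ] cam [ 0.5677 -0.0787  0.6175]
press 0.72 [201.   41.5] atz [0.6272 0.028  0.    ] dep [0.6207 0.0164 0.0673]
knob 0.93 [194.7  36.8] atz [0.6238 0.0256 0.075 ] dep [0.6225 0.0232 0.0875]
station 0.65 [193.9  37.9] atz [0.622  0.0265 0.075 ] dep [0.6208 0.024  0.0876]
handle 0.69 [338.1  70.1] atz [ 0.6064 -0.1474  0.308 ] dep [ 0.6048 -0.1446  0.3206]
[-0.4232  0.2457  0.9848  0.0007  1.9126  0.8836]
knob 0.83 -0.0019794976606024974 0.0010425976040453126
station 0.85 -0.006346424475523052 -0.001255788840116508
0.9 [279.8, 0.0, 407.6, 82.7]
3224 [-0.0675 -0.1673  0.3177] [[-0.0792 -0.2085  0.3101]
 [-0.055  -0.1268  0.3213]]
```

View pics/w4.png

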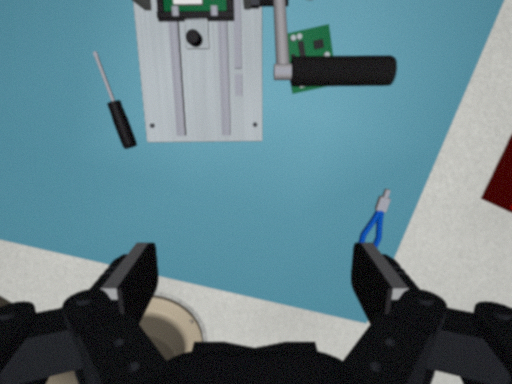

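The lever is still up with its grip at about (343,70), local (-67,-167,308) mm. The knob is at the station, and nothing else has been disturbed. I'll turn the tool 90° above the grip.

>>> send_rows([
  [0,0,0.215,0.03,-0.0146,-0.021,85],
  [0,0,0.215,0.03,-0.0146,-0.021,85],
  [0,0,0.215,0.03,-0.0146,-0.021,85],
  [0,0,0.215,0.03,-0.0146,-0.021,85],
  [0,0,0.215,0.03,-0.0146,-0.021,85],
  [0,0,0.215,0.03,-0.0146,-0.021,85],
  [0,0,0.215,0.03,-0.0146,-0.021,85],
  [0,0,0.215,0.03,-0.0146,-0.021,85],
  [0,0,0.215,0.03,-0.0146,-0.021,85],
  [0,0,0.215,0.03,-0.0146,-0.021,85],
  [0,0,0.215,0.03,-0.0146,-0.021,85],
  [0,0,0.215,0.03,-0.0146,-0.021,85],
  [0,0,0.215,0.03,-0.0146,-0.021,85],
  [0,0,0.215,0.03,-0.0146,-0.021,85],
  [0,0,0,0,0,0,85],
  [0,0,0,0,0,0,85],
])

```text
time_s: 14.85
ee_pos: [0.6037, -0.1482, 0.3946]
tcp_rot: [0.607, 0.795, 0.0, -0.001]
contact_force: [0.5, -0.4, 0.0]
finger_gap: 0.0853
grasp_force: 0.0
```

```bash
python3 w.py w5
python3 - <<'E'
from h import *
np.set_printoptions(precision=4,suppress=True)
ex=np.array([.964,.2656]);ey=np.array([-.2656,.964]);o=np.array([.6271,.0276])
s=readout.sense();print(s["joint_positions"]);p=s["ee_pos"][:2]-o;print(p@ex,p@ey)
c=eyes.camera("scene")
for nm in("handle","knob"):
    for r in pinpoint(c,nm)[:1]:print(nm,r["p"],atz(c,r["point"],.308 if nm=="handle" else .075))
E
```

```text
14.85 [ 0.6037 -0.1482  0.3946] [-0.2627  0.9649 -0.0012  0.9649  0.2627  0.001   0.0013 -0.0009 -1.    ] cam [ 0.5845 -0.0788  0.5372]
press 0.64 [301.3  27.5] atz [0.6274 0.028  0.    ] dep [0.6239 0.0193 0.0438]
knob 0.59 [309.1  13.9] atz [0.6262 0.0306 0.075 ] dep [0.625  0.0277 0.0875]
station 0.61 [303.9  16.5] atz [0.6207 0.0261 0.075 ] dep [0.6197 0.0231 0.088 ]
handle 0.95 [253.7 197. ] atz [ 0.6034 -0.1499  0.308 ] dep [ 0.6024 -0.1462  0.32  ]
pivot 0.28 [106.9 236.4] atz [ 0.4618 -0.2793  0.185 ] dep [ 0.4012 -0.3785  0.0108]
[-0.4289  0.5169  0.7849  0.0005  1.8394 -0.697 ]
-0.06924297414863081 -0.1631040472554413
handle 0.7 [ 0.6143 -0.1472  0.308 ]
knob 0.66 [ 0.7044 -0.0828  0.075 ]
```

View pics/w5.png

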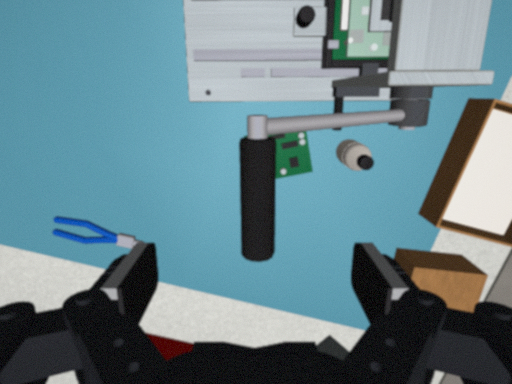

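The grip hangs at (257,200), centred between the open fingers. I'll descend and grip.

>>> send_rows([
  [0,0,0,0.002,-0.002,-0.0535,85],
  [0,0,0,0.002,-0.002,-0.0535,85],
  [0,0,0,0.002,-0.002,-0.0535,85],
  [0,0,0,0.002,-0.002,-0.0535,85],
  [0,0,0,0,-0.002,-0.0535,85],
  [0,0,0,0,0,-0.0535,85],
  [0,0,0,0,0,-0.0535,85],
  [0,0,0,0,0,-0.0535,70],
  [0,0,0,0,0,0,50],
  [0,0,0,0,0,0,30],
  [0,0,0,0,0,0,0],
  [0,0,0,0,0,0,0],
  [0,0,0,0,0,0,0],
  [0,0,0,0,0,0,0],
])

```text
time_s: 16.47
ee_pos: [0.6065, -0.1508, 0.2894]
tcp_rot: [0.606, 0.796, 0.001, 0.001]
contact_force: [3.2, -0.0, 4.2]
finger_gap: 0.0247
grasp_force: 58.7
```

```bash
cat > arc.py <<'E'
from h import *
np.set_printoptions(precision=4,suppress=True)
ex=np.array([.964,.2656,0]);ey=np.array([-.2656,.964,0])
s=readout.sense();print(s["ee_pos"],s["contact_force"],s["finger_gap"],s["joint_positions"])
# handle centre at lever angle q, grasp point 20 mm behind TCP; lever local: pivot (0), handle (-.2cos(a),.2 sin a), a=38deg-q
def tcp(q):
    a=np.radians(38)-q;h=np.array([-.2*np.cos(a),.2*np.sin(a)]);return h+.02*np.array([np.sin(q),-np.cos(q)])
print("rot unit per row 5deg", ey*-5/30)
D=np.radians([0,5,10,15,20,25,30,35,40,41])
for a,b in zip(D[:-1],D[1:]):
    d=tcp(b)-tcp(a);w=d[0]*ex+np.array([0,0,d[1]]);print(np.degrees(b),w/.25)
E
python3 arc.py
```

```text
[ 0.6065 -0.1508  0.2894] [ 3.1532 -0.0085  4.2321] 0.024686995648822135 [-0.4312  0.5139  1.0564  0.0008  1.5683 -0.7006]
rot unit per row 5deg [ 0.0443 -0.1607 -0.    ]
5.0 [-0.0323 -0.0089 -0.0565]
10.0 [-0.0275 -0.0076 -0.0592]
14.999999999999998 [-0.0224 -0.0062 -0.0615]
20.0 [-0.0171 -0.0047 -0.0633]
25.0 [-0.0118 -0.0032 -0.0646]
29.999999999999996 [-0.0063 -0.0017 -0.0654]
35.0 [-0.0008 -0.0002 -0.0657]
40.0 [ 0.0048  0.0013 -0.0655]
41.0 [ 0.0016  0.0004 -0.013 ]
```

>>> send_rows([
  [0.022,-0.08,0,-0.016,-0.0044,-0.028,0],
  [0.022,-0.08,0,-0.016,-0.0044,-0.028,0],
  [0.022,-0.08,0,-0.014,-0.0038,-0.03,0],
  [0.022,-0.08,0,-0.014,-0.0038,-0.03,0],
  [0.022,-0.08,0,-0.011,-0.003,-0.031,0],
  [0.022,-0.08,0,-0.011,-0.003,-0.031,0],
  [0.022,-0.08,0,-0.0086,-0.0024,-0.032,0],
  [0.022,-0.08,0,-0.0086,-0.0024,-0.032,0],
  [0,0,0,0,0,0,0],
])

```text
time_s: 17.22
ee_pos: [0.581, -0.1579, 0.2281]
tcp_rot: [0.597, 0.783, 0.139, 0.106]
contact_force: [3.0, 1.3, 8.5]
finger_gap: 0.0243
grasp_force: 60.7
```

>>> send_rows([
  [0.022,-0.08,0,-0.006,-0.0016,-0.032,0],
  [0.022,-0.08,0,-0.006,-0.0016,-0.032,0],
  [0.022,-0.08,0,-0.003,-0.0009,-0.033,0],
  [0.022,-0.08,0,-0.003,-0.0009,-0.033,0],
  [0.022,-0.08,0,-0.0004,0,-0.033,0],
  [0.022,-0.08,0,-0.0004,0,-0.033,0],
  [0.022,-0.08,0,0.002,0.0006,-0.033,0],
  [0.022,-0.08,0,0.002,0.0006,-0.033,0],
  [0,0,0,0,0,0,0],
  [0,0,0,0,0,0,0],
])

```text
time_s: 18.05
ee_pos: [0.5776, -0.1589, 0.1636]
tcp_rot: [0.569, 0.748, 0.271, 0.207]
contact_force: [-10.1, -1.0, 12.4]
finger_gap: 0.0243
grasp_force: 61.7
```

>>> send_rows([
  [0,0,0,0,0,-0.012,0],
  [0,0,0,0,0,0,0],
  [0,0,0,0,0,0,0],
  [0,0,0,0,0,0,0],
])

```text
time_s: 18.38
ee_pos: [0.5778, -0.1589, 0.1625]
tcp_rot: [0.568, 0.748, 0.272, 0.208]
contact_force: [-24.7, 0.1, 28.6]
finger_gap: 0.0246
grasp_force: 64.0
```

>>> send_rows([
  [0,0,0,-0.006,-0.0016,0,0],
  [0,0,0,0,0,0,0],
  [0,0,0,0,0,0,0],
  [0,0,0,0,0,0,0],
  [0,0,0,0,0,0,0],
  [0,0,0,0,0,0,0],
])

```text
time_s: 18.88
ee_pos: [0.5776, -0.1589, 0.1628]
tcp_rot: [0.568, 0.748, 0.273, 0.209]
contact_force: [-3.4, 4.7, 19.9]
finger_gap: 0.0243
grasp_force: 61.9
```

Run:
```python
from h import *
np.set_printoptions(precision=4,suppress=True)
s=readout.sense();print(s)
T=R.from_quat(s["tcp_rot"]).as_matrix();g=s["ee_pos"]-.02*T[:,2];print("grasp pt",g)
o=np.array([.6271,.0276,0]);ex=np.array([.964,.2656,0]);d=(g-o)@ex-.0906;print("lever q deg",38-np.degrees(np.arctan2(g[2]-.185,-d)),"r",np.hypot(d,g[2]-.185))
for n in("scene","side"):
    c=eyes.camera(n)
    for k,z in(("knob",.075),("handle",.178)):
        for r in pinpoint(c,k)[:1]:print(n,k,r["p"],atz(c,r["point"],z))
    cv2.imwrite(f"pics/{n}9.png",cv2.resize(cv2.cvtColor(c["pixels"],cv2.COLOR_RGB2BGR)[130:310,150:350],None,fx=3,fy=3))
```

```text
{'time_s': 18.8833, 'joint_positions': array([-0.703 ,  0.3371,  1.8367,  0.899 ,  0.7476, -1.5892]), 'qvel': array([-0.0006,  0.0001, -0.0003, -0.0014, -0.0004,  0.0008]), 'joint_efforts': array([ -1.5796, -27.7376, -16.5888,  -0.6235,  -1.1836,  -0.1003]), 'ee_pos': array([ 0.5776, -0.1589,  0.1628]), 'tcp_rot': array([0.5682, 0.7479, 0.2726, 0.2086]), 'contact_force': array([-3.3851,  4.7173, 19.8678]), 'torque': array([ 1.102 , -1.1772,  0.395 ]), 'grasp_force': 61.88373148441315, 'finger_gap': 0.02426636099357061}
grasp pt [ 0.5652 -0.1623  0.1781]
lever q deg 39.97018097322873 r 0.200884969744215
scene knob 0.23 [ 0.4444 -0.3805  0.075 ]
scene handle 0.96 [ 0.569  -0.1605  0.178 ]
side knob 0.64 [0.6272 0.0249 0.075 ]
side handle 0.59 [ 0.5643 -0.1725  0.178 ]
```

View pics/side9.png

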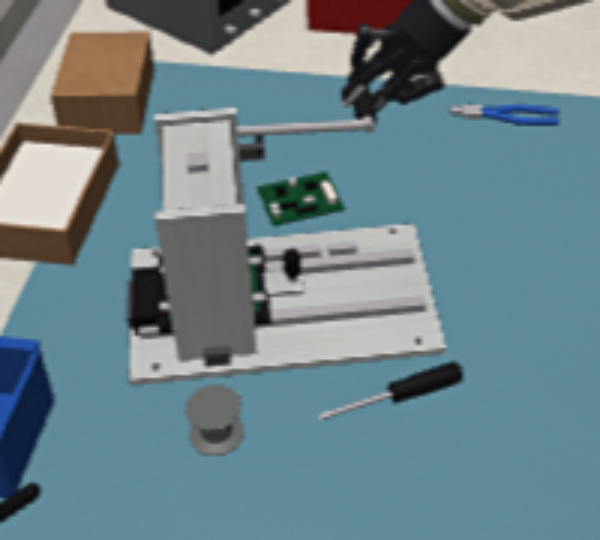

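The side view shows the lever level with the fingers on the grip at about (365,105) and the knob at the station at (291,262). The computed lever angle is 40.0° (its stop), with about 20 N of push on it, so I'll hand in.

```bash
python3 -c "
from bench import ticket
print(ticket.job_done())"
```

```text
the job is handed in; nothing more can be done
None
```

The carrier is clicked into the test station, and I handed the job in with the gripper holding the lever at its lower stop (about 40°, roughly 20 N); the hand-in returned no verdict.

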